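# Push the ghee pot along the kerb into its corner

## Robot

A 7-joint arm with a two-finger parallel gripper is mounted at the origin on the work surface. World frame = base frame: x ahead of the robot, y to its left, z up, the work surface at z = 0. Lengths are in m, angles in rad, forces in N, time in s.
With the tool pointing down it reaches from about 0.425 to 0.875 m from the base axis. Payload 4.7 kg.
Tool frame: the origin (TCP) lies between the finger pads; the fingertips stand 14 mm ahead of it and the grasp point (between the pads) lies 5 mm behind it; z points along the fingers, y is the line along which they close (so a half turn about z gives the same grasp; the last joint's range is limited). The gripper opens to 87 mm and grips with 3 to 60 N. Pads are 19 mm wide; open, the fingers measure 117 mm over their backs; the gripper's body (75 mm by 190 mm) begins 51 mm behind the grasp point.
Start: joints at [-1.199, 0.321, -0.07, 1.45, 0.023, 1.371, -0.057], TCP at [0.228, 0.609, 0.216] pointing down, gripper open.
Joint ranges: [-2.86, 2.86], [-0.3, 2.09], [-1.38, 1.24], [0.06, 2.45], [-1.56, 4.7], [0.09, 2.05], [-2.69, 2.69]. Speed limits (rad/s): [2.57, 2.57, 3.14, 3.14, 3.14, 3.14, 3.14].

## Interface

Orientations are given as a rotation vector (axis times angle).
In Python, from bench import get_state, get_image, camera_params, close_job gives the robot as it stands. The module is installed in compiled form; this text tells all that it offers.
- The arm moves only by the tool arm_command, never from a script. Its argument "motion" is a list of rows, each a list of 5 numbers: the finger opening in mm, from 0 to 87, then the shift along the tool's x, y, z in mm, then the turn about the tool's z in degrees. In form: [[gripper, x, y, z, spin], ...]. A call has 1 to 5 rows; each row is the pose to reach, as a shift and turn from the pose commanded when the call began, along the tool's axes at that moment; what a row does not reach only later rows make up. A row lasts 1/12 s, in which the tool goes at most 41.7 mm and 7.16 degrees, less where a joint would pass 70% of its speed; a pose out of reach is approached as far as the arm can. A call with a gripper value outside its range is refused whole. The fingers move at their own pace and stop on an object; "newtons" is the grip in N (left out, the last holds). Time passes only in rows, so rows that repeat a pose let the fingers close. It gives the time, the measured TCP pose, the force, the opening and the grip force at its end, in the units of the state.
- get_state(): the state, without advancing time (a new reading comes with each control period).
- get_image(name): name is "scene" or "top"; returns (picture, depth): 420x560x3 uint8, red, green, blue; 420x560 float32, m along the optical axis (not along the pixel's ray), 0 where there is no reading.
- camera_params(name): a dict with "intrinsics" (3x3 intrinsics, pixels), "extrinsics" (4x4, takes a point from camera to world coordinates). Camera axes: x right, y down, z forward; pixel columns grow to the right and rows downward; lengths in m; the calibration is good to about 2 mm. A picture is of the moment at which its call begins. camera_params takes no time and is no camera call.
- close_job(): hands the job in; it is judged then, once.
The state is a dict: "time": time; "joint_positions": joint angles; "qd": joint speeds; "joint_torque": joint torques, N m; "position": TCP position; "tool_rot": TCP orientation; "ft_force": force on the tool from outside, world axes, zero at the start; "torque": the same for the moment, N m; "grip_width": opening from 0.0 (shut) to 1.0 (fully open); "grip_force": force on a finger pad.
Only numpy, scipy, OpenCV 4.12 (cv2) and the standard library are available. Lean on these libraries where they do the work, as an engineer would, in place of code of your own. Each camera call takes 0.05 s, during which the arm holds its last target. There are 200 camera calls.

## Task

Push the steel ghee pot with the closed lid along the stone kerb, keeping it standing on the counter and close against the kerb all the way, until it sits in the corner where the kerb meets the stone end block, touching both or nearly so. It is too wide to grip, so slide it and do not lift or tip it. Leave the plastic bowl at the other end of the kerb where it is.

Things in the scene. Friction and masses are not known exactly. Their poses are not given: they have to be found in the camera images.
- pot_center (a point): Ghee pot: round steel, 100 mm across, straight sides to 56 mm, closed shallow lid with small hinge and tab (inside the 100 mm circle; stays shut), polished, slides easily, 78 mm high in all, 0.6 kg, loose. Stands on the robot's side of the kerb, midway. The only lidded vessel here (nearer the robot: an open tumbler 80 mm high, a tawa, a turner). Point on its axis, 35 mm above the counter; z up.
- kerb: Fixed straight grey stone kerb beyond the pot: 40 mm deep (its x), 760 mm long (its y), 36 mm high. Origin at the centre of its underside, on the counter. x points away from the robot: the face the pot rests against is x = -20 mm, and a pot touching it has its axis at x = -70 mm. y runs along the kerb to the robot's left; z up.
- stop: Fixed grey stone end block, square to the kerb and against its robot-side face, near its left or right end (varies): 120 mm along its x (out from the kerb), 80 mm along its y (along the kerb), 36 mm high. Origin at the centre of its underside; axes parallel to the kerb's. A pot touching it has its axis 90 mm along y from this origin, towards the kerb's middle.
- bowl: Small purple plastic bowl, 100 mm across the rim, 45 mm high, open, empty, light and loose, standing near the kerb at the end opposite to the end block. Origin at the centre of its underside. To be left where it is.
There are look-alikes about, which are no part of the job. Leave any orange look-alike of the stop alone. What is shaped like the part that bears pot_center but red is not meant.

How it is judged:
At the end, for the whole second after the job is handed in: The pot stands upright on the counter (within 6 degrees) in the corner on the robot's side of the kerb, with at most 15 mm between it and the kerb and at most 15 mm between it and the end block, and the bowl is within 30 mm of where it was (y of pot_center in the frame of stop between -0.105 and 0.105 m and x of pot_center in the frame of kerb between -0.085 and -0.06 m and angle between pot_center's own z axis and vertical below 0.1 rad and height (world z) of pot_center below 0.045 m and distance of bowl from where it was at the start of the episode below 0.03 m); the robot touches nothing.
It fails at once if the pot strays more than 25 mm from the kerb (x of pot_center in the frame of kerb below -0.095 m).
It fails at once if the pot is lifted off the counter by more than 15 mm (height (world z) of pot_center above 0.05 m).
It fails at once if the pot is tipped by more than 17 degrees (angle between pot_center's own z axis and vertical above 0.3 rad).
It fails at once if the bowl is moved by more than 30 mm (distance of bowl from where it was at the start of the episode above 0.03 m).
It also fails if it takes over 35 s, if anything falls off the work surface, if the arm or the gripper's body presses on something with over 40 N, if the wrist force passes 120 N, or if a joint passes its speed limit or range.

## Working session

There is one attempt and no reset: what is moved stays moved. The work goes in short steps, Python scripts to look and compute and a tool call to move; the robot and the scene stay as the last step left them, time stands still between calls to the robot, and variables do not carry over. Pictures are saved under pics/ and viewed, at most 10 in all, crops included, and the job is handed in when it is done.

Besides the shell and the picture viewer there is one more tool, called after "Request:" by a JSON object that holds its "api" and its "payload", one argument or row to a line. arm_command: Moves the arm, as the interface text tells. Its arguments: {"type":"object","properties":{"motion":{"type":"array"},"newtons":{"type":"number"}},"required":["motion"]}

```bash
mkdir -p pics
cat > h.py <<'E'
import numpy as np, cv2
from bench import *
def snap(n,tag):
    im,d=get_image(n); p=camera_params(n)
    cv2.imwrite(f'pics/{tag}.png',im[:,:,::-1]); np.savez(f'pics/{tag}.npz',im=im,d=d,K=p['intrinsics'],T=p['extrinsics'])
    return im,d
def cloud(tag):
    z=np.load(f'pics/{tag}.npz');d=z['d'];v,u=np.mgrid[:420,:560]
    r=np.stack([u,v,np.ones_like(u)],-1)@np.linalg.inv(z['K']).T
    P=(r*d[...,None])@z['T'][:3,:3].T+z['T'][:3,3]; P[d==0]=np.nan
    return z['im'],P
def ray(tag,u,v,h):
    z=np.load(f'pics/{tag}.npz');T=z['T'];r=T[:3,:3]@np.linalg.inv(z['K'])@[u,v,1];o=T[:3,3]
    return o+r*(h-o[2])/r[2]
E
python3 - <<'E'
from h import *
a,_=snap('scene','s0');b,_=snap('top','t0')
s=get_state();print(s['time'],s['position'],s['tool_rot'],s['ft_force'])
for n in('scene','top'):print(np.round(camera_params(n)['extrinsics'],3),camera_params(n)['intrinsics'][0])
E
```

```text
0.1 [0.22751686 0.60836591 0.21548008] [-5.58928101e-01 -3.09124512e+00  2.62941791e-03] [ 0.02479164 -0.11210274  0.79981152]
[[ 4.570e-01  6.650e-01 -5.900e-01  1.169e+00]
 [ 8.900e-01 -3.420e-01  3.030e-01 -2.650e-01]
 [-1.000e-03 -6.630e-01 -7.480e-01  8.270e-01]
 [ 0.000e+00  0.000e+00  0.000e+00  1.000e+00]] [419.02077581   0.         270.67691411]
[[ 0.01  -0.999  0.053  0.512]
 [-1.    -0.011 -0.017  0.073]
 [ 0.018 -0.053 -0.998  1.168]
 [ 0.     0.     0.     1.   ]] [454.47875485   0.         280.14795813]
```

View pics/s0.png

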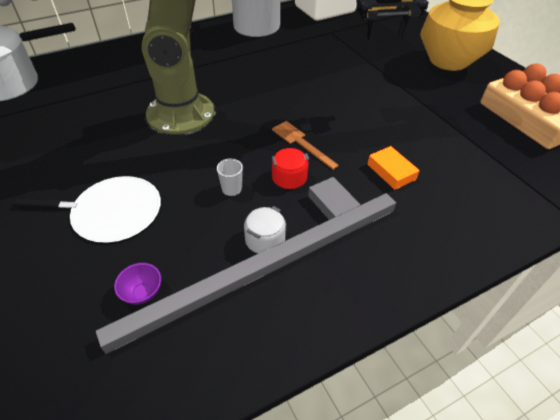

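View pics/t0.png

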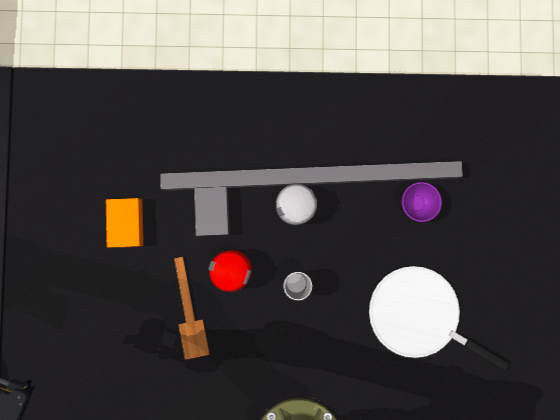

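Top view: the steel pot with its lid is at (296,204). The things it could be taken for are the red lidded look-alike at (230,271) and the open tumbler at (298,286). The grey end block is at (211,211), on the robot's left, with the orange decoy at (124,222). The bowl is at (421,202) and the kerb runs from (161,181) to (462,170). I choose the pot at (296,204) because it is steel, lidded and against the kerb.

Run:
```python
from h import *
im,P=cloud('t0'); Z=P[...,2]
cv2.imwrite('pics/crop0.png',cv2.resize(im[140:320,150:480,::-1],None,fx=2.4,fy=2.4,interpolation=cv2.INTER_CUBIC)[:,:790])
print('counter z',np.nanmedian(Z[120:150,200:400]))
hsv=cv2.cvtColor(im,cv2.COLOR_RGB2HSV)
def top(m,name,fit=None):
    Q=P[m&np.isfinite(Z)];print(name,len(Q),'z',np.percentile(Q[:,2],[5,50,95]).round(3),'min',Q.min(0).round(3),'max',Q.max(0).round(3));return Q
box=lambda u0,v0,u1,v1:np.pad(np.ones((v1-v0,u1-u0),bool),((v0,420-v1),(u0,560-u1)))
g=(hsv[...,2]>60)
def rect(m,h,name):
    c=max(cv2.findContours(m.astype(np.uint8),0,1)[0],key=cv2.contourArea)[:,0]
    w=np.array([ray('t0',u,v,h)[:2] for u,v in c],np.float32);print(name,cv2.minAreaRect(w));
# slabs: top faces by depth
slab=(abs(Z-.036)<.010)
k=g&slab&box(150,155,475,192); 
rect(k&(box(150,155,190,192)|box(235,155,475,192)|box(190,155,235,185)),.036,'kerb')
rect(g&slab&box(190,190,235,245),.036,'stop')
Q=top(g&box(270,175,325,232)&(Z>.045),'pot');
# pot rim straight side top at 56mm
m=(g&box(270,180,325,232)&(Z>.045)).astype(np.uint8)
c=max(cv2.findContours(m,0,1)[0],key=cv2.contourArea)[:,0]
w=np.array([ray('t0',u,v,.056)[:2] for u,v in c],np.float32);print('pot',cv2.minEnclosingCircle(w),cv2.fitEllipse(w))
b=(hsv[...,1]>120)&(hsv[...,0]>130)&(hsv[...,0]<165)&box(390,170,455,235)
c=max(cv2.findContours(b.astype(np.uint8),0,1)[0],key=cv2.contourArea)[:,0]
w=np.array([ray('t0',u,v,.045)[:2] for u,v in c],np.float32);print('bowl',cv2.minEnclosingCircle(w))
# kerb face line via cloud
Q=P[k]; [vx,vy,x0,y0]=cv2.fitLine(Q[:,:2].astype(np.float32),2,0,.01,.01).ravel();print('kerb line',vx,vy,x0,y0,'z',np.median(Q[:,2]))
for n,bx in(('tumbler',box(280,268,315,305)),('red',box(205,245,255,295))):
    top(g&bx&(Z>.03),n)
from scipy.spatial.transform import Rotation as R
print(R.from_rotvec(get_state()['tool_rot']).as_matrix().round(3))
```

```text
counter z -0.0003008589374511317
kerb ((0.6704980731010437, -0.026475340127944946), (0.04136104881763458, 0.7572907209396362), 3.106186866760254)
stop ((0.5736553072929382, 0.22532479465007782), (0.11239765584468842, 0.07946118712425232), 1.1437489986419678)
pot 1276 z [0.058 0.073 0.078] min [ 0.548 -0.034  0.048] max [0.645 0.062 0.083]
pot ((0.5969810485839844, 0.01360210683196783), 0.05046737566590309) ((0.5965455770492554, 0.013963761739432812), (0.09696799516677856, 0.09727748483419418), 99.19722747802734)
bowl ((0.6059909462928772, -0.29822683334350586), 0.05117402970790863)
kerb line 0.05136025 -0.9986802 0.66914505 -0.023838446 z 0.035640341621392624
tumbler 273 z [0.035 0.07  0.082] min [ 0.367 -0.024  0.03 ] max [0.431 0.043 0.086]
red 1357 z [0.056 0.072 0.079] min [0.382 0.124 0.03 ] max [0.481 0.223 0.083]
[[-0.937  0.35  -0.001]
 [ 0.35   0.937 -0.002]
 [-0.    -0.002 -1.   ]]
```

View pics/crop0.png

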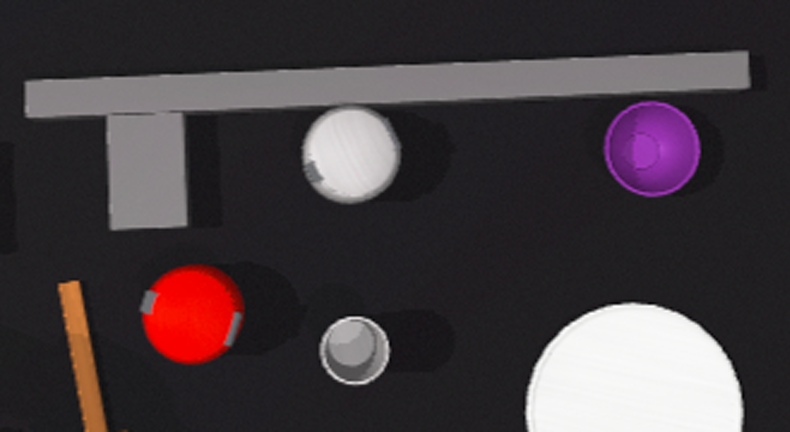

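The crop confirms it: a steel lidded pot against the kerb, with the end block on the robot's left. I'll push with closed fingers. At the present yaw the finger's back faces the pot about 24° towards the kerb, so the push also holds it against the kerb. First I go to a standoff behind the pot.

Request:
{"api": "arm_command", "payload": {
  "motion": [
    [0, -38, -13, 0, 0],
    [0, -76, -26, 0, 0],
    [0, -114, -39, 0, 0],
    [0, -152, -52, 0, 0],
    [0, -190, -65, 0, 0]
  ]
}}

```text
time: 0.52
position: [0.3839, 0.4798, 0.2161]
tool_rot: [-0.558, -3.091, 0.001]
ft_force: [0.0, 0.6, 0.8]
grip_width: 0.705
grip_force: 0.0
```

Request:
{"api": "arm_command", "payload": {
  "motion": [
    [0, -25, -30, 0, 0],
    [0, -50, -60, 0, 0],
    [0, -75, -90, 0, 0],
    [0, -100, -120, 0, 0],
    [0, -125, -150, 0, 0]
  ]
}}

```text
time: 0.93
position: [0.4476, 0.295, 0.2161]
tool_rot: [-0.559, -3.091, 0.0]
ft_force: [1.2, -0.1, 0.6]
grip_width: 0.322
grip_force: 0.0
```

Request:
{"api": "arm_command", "payload": {
  "motion": [
    [0, -25, -30, 0, 0],
    [0, -50, -60, 0, 0],
    [0, -75, -90, 0, 0],
    [0, -100, -120, 0, 0],
    [0, -125, -150, 0, 0]
  ]
}}

```text
time: 1.35
position: [0.512, 0.1109, 0.2163]
tool_rot: [-0.559, -3.091, -0.0]
ft_force: [0.8, 0.3, 0.8]
grip_width: 0.023
grip_force: 0.0
```

Request:
{"api": "arm_command", "payload": {
  "motion": [
    [0, -25, -30, 0, 0],
    [0, -50, -60, 0, 0],
    [0, -75, -90, 0, 0],
    [0, -100, -120, 0, 0],
    [0, -125, -150, 0, 0]
  ]
}}

```text
time: 1.77
position: [0.5766, -0.0731, 0.2163]
tool_rot: [-0.559, -3.091, -0.0]
ft_force: [1.1, 0.5, 1.1]
grip_width: 0.008
grip_force: 0.0
```

Request:
{"api": "arm_command", "payload": {
  "motion": [
    [0, -4, -9, 38, 0],
    [0, -4, -9, 77, 0],
    [0, -4, -9, 115, 0],
    [0, -4, -9, 145, 0],
    [0, -4, -9, 160, 0]
  ]
}}

```text
time: 2.18
position: [0.5736, -0.081, 0.0516]
tool_rot: [-0.558, -3.084, 0.002]
ft_force: [-2.3, -0.1, 0.3]
grip_width: 0.007
grip_force: 0.0
```

Request:
{"api": "arm_command", "payload": {
  "motion": [
    [0, 0, 0, 10, 0],
    [0, 0, 0, 18, 0],
    [0, 0, 0, 18, 0]
  ]
}}

```text
time: 2.43
position: [0.5765, -0.0811, 0.0374]
tool_rot: [-0.559, -3.09, 0.001]
ft_force: [-0.3, 0.9, -0.4]
grip_width: 0.004
grip_force: 0.0
```

Run:
```python
from h import *
im,_=snap('scene','s1');s=get_state();print(s['time'],s['position'],s['ft_force'])
z=np.load('pics/s1.npz');Ti=np.linalg.inv(z['T'])
p=z['K']@(Ti@np.r_[s['position'],1])[:3];print(p/p[2])
cv2.imwrite('pics/crop1.png',cv2.resize(im[130:330,100:400,::-1],None,fx=2.5,fy=2.5))
```

```text
2.4833 [ 0.57728435 -0.08122342  0.03856304] [ 0.24873939 -0.20307143  0.15155843]
[225.75168286 236.96659529   1.        ]
```

View pics/crop1.png

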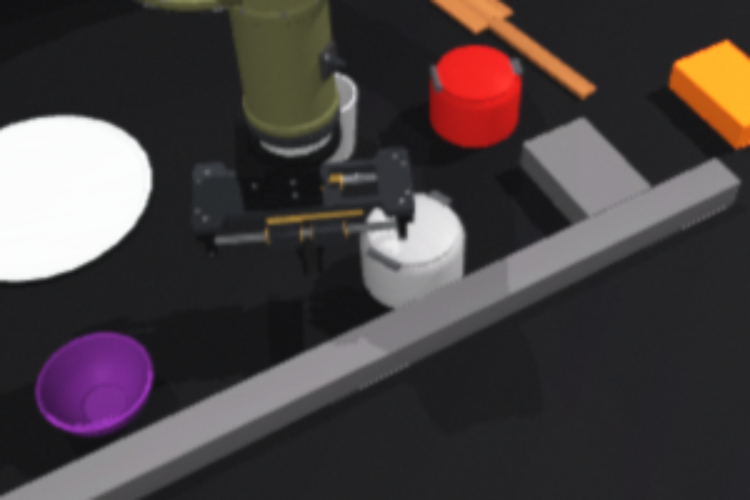

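The fingers (crop (312,250)) are behind the pot (crop (412,250)), and the gripper body clears the lid by about 16 mm. The pot still rests against the kerb. Next I push slowly along the kerb; the direction in tool axes is (0.40, 0.917).

Request:
{"api": "arm_command", "payload": {
  "motion": [
    [0, 2, 5, 0, 0],
    [0, 4, 10, 0, 0],
    [0, 7, 15, 0, 0],
    [0, 9, 20, 0, 0],
    [0, 11, 25, 0, 0]
  ]
}}

```text
time: 2.9
position: [0.5759, -0.0529, 0.039]
tool_rot: [0.558, 3.091, 0.001]
ft_force: [-0.4, 0.4, 1.1]
grip_width: 0.003
grip_force: 0.0
```

Request:
{"api": "arm_command", "payload": {
  "motion": [
    [0, 2, 4, 0, 0],
    [0, 4, 8, 0, 0],
    [0, 6, 13, 0, 0],
    [0, 8, 18, 0, 0],
    [0, 10, 23, 0, 0]
  ]
}}

```text
time: 3.32
position: [0.5741, -0.0299, 0.0385]
tool_rot: [0.561, 3.091, -0.002]
ft_force: [-1.1, -3.0, 2.2]
grip_width: 0.006
grip_force: 1.6
```

```bash
cat >> h.py <<'E'
def pot(tag):
    "pot centre in kerb frame from the top view (light, unsaturated pixels at lid height near the kerb)"
    im,P=cloud(tag);hsv=cv2.cvtColor(im,cv2.COLOR_RGB2HSV);Z=P[...,2]
    a=np.radians(3.08);X=np.array([np.cos(a),np.sin(a)]);Y=np.array([-X[1],X[0]]);q=P[...,:2]-[.670,-.026];kx,ky=q@X,q@Y
    m=(hsv[...,1]<40)&(hsv[...,2]>90)&(Z>.04)&(Z<.085)&(kx>-.13)&(kx<-.01)&(ky>-.05)&(ky<.25)
    Q=np.c_[kx[m],ky[m]];print('pot n',len(Q),'kx',np.percentile(Q[:,0],[1,99]).round(4),'ky',np.percentile(Q[:,1],[1,99]).round(4))
    d=get_state();print(d['time'],d['position'],'ft',d['ft_force'].round(1))
E
python3 -c "
from h import *
pot('t0');im,_=snap('top','t1');pot('t1')
cv2.imwrite('pics/crop2.png',cv2.resize(im[140:320,150:480,::-1],None,fx=2.4,fy=2.4)[:,:790])"
```

```text
pot n 1276 kx [-0.1184 -0.0231] ky [-0.001   0.2277]
3.3167 [ 0.57410222 -0.02990063  0.03853836] ft [-1.1 -3.   2.2]
pot n 470 kx [-0.1171 -0.0225] ky [0.0261 0.2399]
3.3667 [ 0.57399573 -0.02808646  0.03841625] ft [-1.5 -1.6  1.7]
```

View pics/crop2.png

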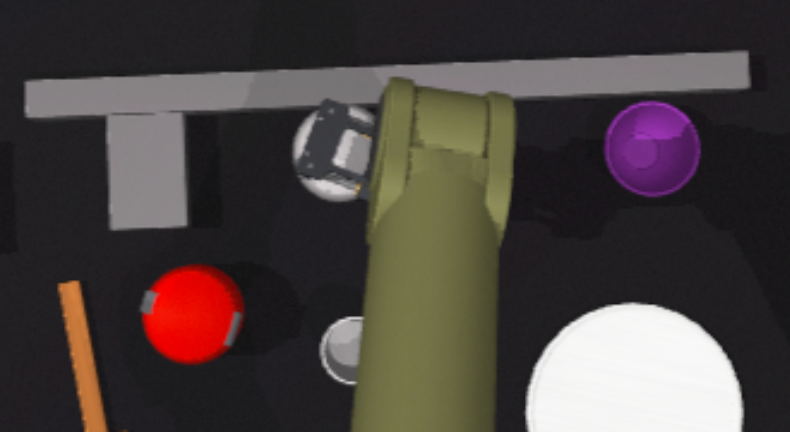

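The pot's left edge has moved from crop x 303 to 296, about 7 mm, and it is still against the kerb with a contact force of about 3 N. The bowl hasn't moved. The push continues.

Request:
{"api": "arm_command", "payload": {
  "motion": [
    [0, 2, 5, 0, 0],
    [0, 5, 11, 0, 0],
    [0, 7, 16, 0, 0],
    [0, 10, 22, 0, 0],
    [0, 12, 28, 0, 0]
  ]
}}

```text
time: 3.78
position: [0.571, -0.0009, 0.0382]
tool_rot: [-0.562, -3.088, 0.005]
ft_force: [-4.5, -5.9, 3.7]
grip_width: 0.01
grip_force: 4.0
```

Request:
{"api": "arm_command", "payload": {
  "motion": [
    [0, 2, 5, 0, 0],
    [0, 5, 11, 0, 0],
    [0, 7, 16, 0, 0],
    [0, 10, 22, 0, 0],
    [0, 12, 28, 0, 0]
  ]
}}

```text
time: 4.2
position: [0.5692, 0.0295, 0.038]
tool_rot: [-0.561, -3.087, 0.006]
ft_force: [-5.6, -6.3, 2.9]
grip_width: 0.003
grip_force: 4.3
```

```bash
python3 -c "
from h import *
im,_=snap('top','t2');pot('t2')
im2,_=snap('scene','s2')
A=cv2.resize(im[150:270,150:350,::-1],(600,360));B=im2[130:330,150:450,::-1];B=cv2.resize(B,(360,240));C=np.zeros((600,600,3),np.uint8);C[:360]=A;C[360:,:360]=B
cv2.imwrite('pics/crop3.png',C)"
```

```text
pot n 206 kx [-0.1179 -0.02  ] ky [0.109  0.2466]
4.25 [0.56937014 0.03176276 0.03790258] ft [-5.5 -4.3  3.3]
```

View pics/crop3.png

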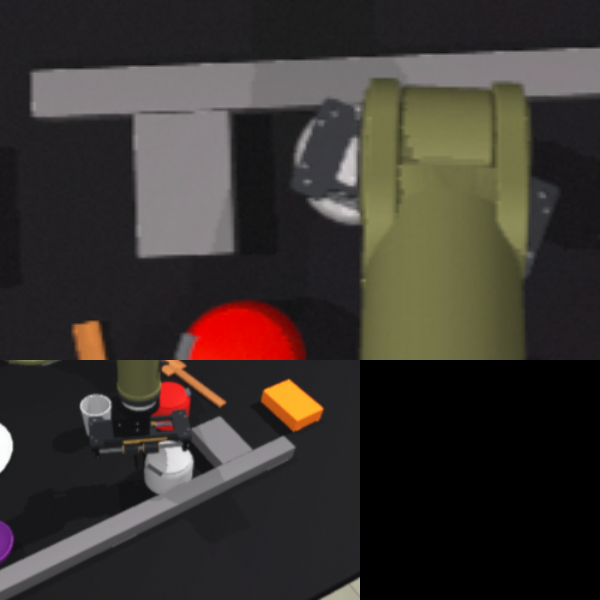

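The pot's left edge is at crop (294,160) and the end block's right edge at (233,160), which leaves a gap of about 48 mm. It's upright and tight on the kerb. I'll push about 40 mm more, then finish slowly.

Request:
{"api": "arm_command", "payload": {
  "motion": [
    [0, 2, 5, 0, 0],
    [0, 5, 11, 0, 0],
    [0, 7, 16, 0, 0],
    [0, 9, 21, 0, 0],
    [0, 11, 26, 0, 0]
  ]
}}

```text
time: 4.72
position: [0.5678, 0.0575, 0.0378]
tool_rot: [-0.561, -3.086, 0.006]
ft_force: [-5.6, -6.7, 3.9]
grip_width: 0.004
grip_force: 4.4
```

Request:
{"api": "arm_command", "payload": {
  "motion": [
    [0, 1, 3, 0, 0],
    [0, 2, 6, 0, 0],
    [0, 4, 9, 0, 0],
    [0, 5, 11, 0, 0],
    [0, 5, 11, 0, 0]
  ]
}}

```text
time: 5.13
position: [0.5671, 0.0711, 0.0376]
tool_rot: [-0.559, -3.087, 0.004]
ft_force: [-4.4, -3.9, 1.6]
grip_width: 0.006
grip_force: 2.7
```

```bash
python3 -c "
from h import *
im,_=snap('top','t3');pot('t3')
g=im.astype(int);np.set_printoptions(linewidth=250)
for v in (195,200,205,210):print(v,g[v,215:262].mean(1).round().astype(int))
"
```

```text
pot n 67 kx [-0.1169 -0.0154] ky [0.1057 0.2466]
5.1833 [0.56714559 0.07103386 0.0376439 ] ft [-5.  -4.3  1.4]
195 [135 138 137 132 123 121 122 122 123 121 115  89  41  27  23  21  20  21  75 104  63  61  61  61  62  62  60  62  63  84 105 104 104 103 103 103 103 102 103 101  88  53  79 110 110 109 109]
200 [135 134 131 123 122 121 121 123 123 123 121  99  39  30  21  21  72 102  64  60  61  61  60  62  61  61  62  61  63  83 105 104 104 103 104 102 103 102 103 102  89  58  66  84  90 100 117]
205 [137 131 122 123 122 124 123 124 123 123 124 108  47  37  21  36  64  95  99  62  61  62  62  62  63  62  62  62  60  80 103 105 104 103 103 103 103 103 103 104  91  57  58  78  79  79  81]
210 [134 123 124 123 123 123 124 123 123 123 124 110  55  55  64  63  62  67  88  93  65  60  63  61  62  62  62  64  56  63  93 105 103 103 103 103 102 104 102 104  93  68  92 112 111 111 109]
```

The gap is now about 4 px, or 10 mm. I'll push gently until the force rises.

Request:
{"api": "arm_command", "payload": {
  "motion": [
    [0, 1, 2, 0, 0],
    [0, 2, 4, 0, 0],
    [0, 2, 6, 0, 0],
    [0, 3, 7, 0, 0],
    [0, 3, 7, 0, 0]
  ]
}}

```text
time: 5.6
position: [0.5666, 0.0781, 0.0376]
tool_rot: [-0.56, -3.086, 0.005]
ft_force: [-4.3, -4.0, 1.7]
grip_width: 0.006
grip_force: 3.2
```

```bash
python3 -c "
from h import *
im,_=snap('top','t4');pot('t4')
g=im.astype(int);np.set_printoptions(linewidth=250)
for v in (198,202,206):print(v,g[v,220:240].mean(1).round().astype(int))
"
```

```text
pot n 48 kx [-0.1276 -0.0121] ky [-0.0359  0.2469]
5.65 [0.56660175 0.07806323 0.03755471] ft [-5.5 -5.1  2. ]
198 [123 121 121 122 123 119  95  39  39  86 110  61  63  62  60  59  60  59  58  77]
202 [122 122 122 123 123 123 103  42  45  62  60  61  61  60  62  61  61  62  62  70]
206 [122 123 123 122 123 124 109  56  82 118 105  62  61  62  61  61  62  62  57  61]
```

About 4 mm is left. One last nudge of 4 mm, then I back away and lift.

Request:
{"api": "arm_command", "payload": {
  "motion": [
    [0, 1, 2, 0, 0],
    [0, 2, 4, 0, 0],
    [0, 2, 4, 0, 0]
  ]
}}

```text
time: 5.9
position: [0.5661, 0.0827, 0.0376]
tool_rot: [-0.56, -3.087, 0.005]
ft_force: [-4.3, -4.9, 2.7]
grip_width: 0.006
grip_force: 3.1
```

Request:
{"api": "arm_command", "payload": {
  "motion": [
    [0, -2, -8, 0, 0],
    [0, -6, -25, 0, 0],
    [0, -12, -45, 0, 0],
    [0, -20, -65, 0, 0],
    [0, -20, -65, 0, 0]
  ]
}}

```text
time: 6.32
position: [0.565, 0.0113, 0.0389]
tool_rot: [0.568, 3.088, -0.002]
ft_force: [0.4, -1.8, -0.5]
grip_width: 0.004
grip_force: 0.0
```

Request:
{"api": "arm_command", "payload": {
  "motion": [
    [0, 0, 0, -20, 0],
    [0, 0, 0, -55, 0],
    [0, 0, 0, -90, 0],
    [0, -20, -20, -120, 0],
    [0, -45, -45, -120, 0]
  ]
}}

```text
time: 6.73
position: [0.5956, -0.0372, 0.1659]
tool_rot: [0.546, 3.082, 0.011]
ft_force: [2.4, -1.0, 0.5]
grip_width: 0.008
grip_force: 0.0
```

Request:
{"api": "arm_command", "payload": {
  "motion": [
    [0, -20, -20, 0, 0],
    [0, -45, -45, 0, 0],
    [0, -60, -60, 0, 0],
    [0, -60, -60, 0, 0]
  ]
}}

```text
time: 7.07
position: [0.6273, -0.1245, 0.1587]
tool_rot: [0.569, 3.087, -0.005]
ft_force: [-1.0, -1.1, 0.2]
grip_width: 0.004
grip_force: 0.0
```

Run:
```python
from h import *
im,_=snap('top','t5');pot('t5')
hsv=cv2.cvtColor(im,cv2.COLOR_RGB2HSV);_,P=cloud('t5')
m=((hsv[...,1]<40)&(hsv[...,2]>90)&(P[...,2]>.045)&(P[...,2]<.085));m[:175]=0;m[240:]=0;m[:,:220]=0;m[:,290:]=0
c=max(cv2.findContours(m.astype(np.uint8),0,1)[0],key=cv2.contourArea)[:,0]
w=np.array([ray('t5',u,v,.056)[:2] for u,v in c],np.float32);(p,r)=cv2.minEnclosingCircle(w);a=np.radians(3.08);q=np.array(p)-[.670,-.026]
print(p,r,'kx',q@[np.cos(a),np.sin(a)],'ky',q@[-np.sin(a),np.cos(a)],'target -.070,.166; lid z',np.nanpercentile(P[...,2][m],[50,98]))
cv2.imwrite('pics/crop5.png',cv2.resize(im[140:320,150:480,::-1],None,fx=2.4,fy=2.4)[:,:790])
```

```text
pot n 1270 kx [-0.1156 -0.0201] ky [0.1213 0.2152]
7.1167 [ 0.6266602  -0.12123257  0.15840101] ft [ 0.1  0.8 -0.4]
(0.5921546816825867, 0.13729338347911835) 0.04977690428495407 kx -0.06895907463252383 ky 0.16724015276787993 target -.070,.166; lid z [0.07279914 0.07934612]
```

View pics/crop5.png

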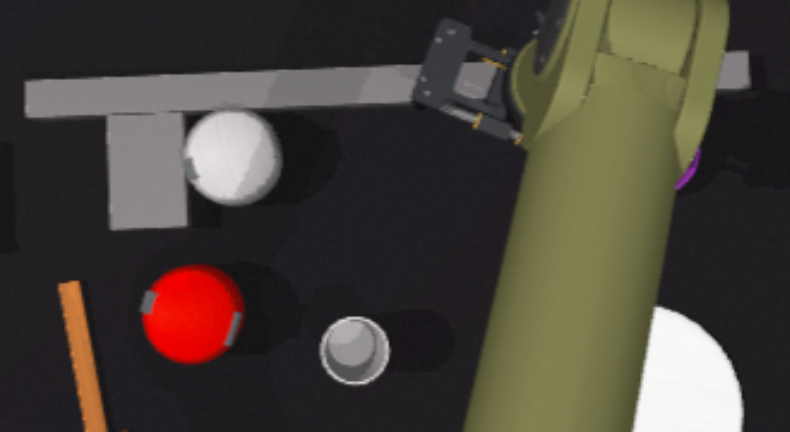

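The pot (crop (234,157)) sits upright in the corner, touching the kerb and the end block. The bowl's visible edge at crop (688,170) is where it was, and the arm is clear of everything. I'm handing in.

```bash
python3 -c "
from bench import *
print(close_job())"
```

```text
the job is handed in; nothing more can be done
None
```

The steel ghee pot now stands upright in the corner, measured within about 2 mm of both the kerb and the end block. I never went near the bowl, the arm was clear of everything, and I handed the job in about 7 s into the 35 s limit; no verdict came back.

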